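Lights over for the budgies' night

ROBOT

A 7-joint arm with a two-finger parallel gripper is mounted at the origin on the work surface. World frame = base frame: x ahead of the robot, y to its left, z up, the work surface at z = 0. Lengths are in m, angles in rad, forces in N, time in s.
With the tool pointing down it reaches from about 0.4 to 0.85 m from the base axis. Payload 4.5 kg.
Tool frame: the origin (TCP) lies on the centre line of the jaws, within the pads' length; the fingertips stand 11 mm ahead of it and the grasp point (between the pads) lies 8 mm behind it; z points along the fingers, y is the line along which they close (so a half turn about z gives the same grasp; the last joint's range is limited). The gripper opens to 88 mm and grips with 3 to 60 N. Pads are 18 mm wide; open, the fingers measure 123 mm over their backs; the gripper's body (75 mm by 187 mm) begins 45 mm behind the grasp point.
Start: joints at [-1.107, 0.689, -0.195, 1.565, 0.157, 0.902, -0.215], TCP at [0.26, 0.568, 0.25] pointing down, gripper open.
Joint ranges: [-3.01, 3.01], [-0.46, 2.08], [-1.47, 1.51], [0.13, 2.56], [-1, 4.14], [0.04, 2.09], [-2.66, 2.66]. Speed limits (rad/s): [2.57, 2.57, 3.14, 3.14, 3.14, 3.14, 3.14].

INTERFACE

Orientations are given as a unit quaternion [x, y, z, w].
In Python, from plant import * gives the robot as it stands. The module is installed in compiled form; this text tells all that it offers.
- The arm moves only by the tool send_rows, never from a script. Its argument "motion" is a list of rows, each an object of numbers: "x", "y", "z": the shift along the tool's x, y, z in cm; "rx", "ry", "rz": the turn, a rotation vector about the tool's x, y, z in rad; "jaw": the finger opening in cm, from 0 to 8.81. In form: [{"x": .., "y": .., "z": .., "rx": .., "ry": .., "rz": .., "jaw": ..}, ...]. A call has exactly 5 rows; each row shifts and turns the commanded pose from where the row before left it, along the tool's axes as they then stand; what a row does not reach is not made up. A row lasts 1/10 s, in which the tool goes at most 50 mm and 8.59 degrees, less where a joint would pass 70% of its speed; a pose out of reach is approached as far as the arm can. A call is refused whole if a number of a shift passes 5 or a number of a turn 0.15, either way. A call with a gripper value outside its range is refused whole. The fingers move at their own pace and stop on an object; "grip_force" is the grip in N (left out, the last holds). Time passes only in rows, so rows that do not move let the fingers close, or fill a call up. It gives the time, the measured TCP pose, the force, the opening and the grip force at its end, in the units of the state.
- get_state(): the state, without advancing time (a new reading comes with each control period).
- snapshot(name): name is "side" or "top" or "wrist"; returns a dict with "img" (480x640x3 uint8, red, green, blue), "vertical_fov" (degrees; the focal length in pixels is half the picture's height over the tangent of half this angle, whatever the lens; pixels are square), "cx", "cy" (the principal point, pixels), "extrinsics" (4x4, takes a point from camera to world coordinates). Camera axes: x right, y up, looking along -z (the intrinsics and any distortion apply to the point x, -y, -z); pixel columns grow to the right and rows downward; lengths in m; the calibration is good to about 2 mm. A picture is of the moment at which its call begins. There is no depth.
- finish_job(): hands the job in; it is judged then, once.
The state is a dict: "clock": time; "q": joint angles; "qd": joint speeds; "joint_torque": joint torques, N m; "tool_pos": TCP position; "eef_rot": TCP orientation; "contact_force": force on the tool from outside, world axes, zero at the start; "moment": the same for the moment, N m; "opening": opening from 0.0 (shut) to 1.0 (fully open); "finger_force": force on a finger pad.
Only numpy, scipy, OpenCV 4.12 (cv2) and the standard library are available. Lean on these libraries where they do the work, as an engineer would, in place of code of your own. Each camera call takes 0.05 s, during which the arm holds its last target. There are 200 camera calls.

TASK

Settle the budgies for the night at the extension strip without ever leaving them in the dark: press the rocker of the plug-in night light fully over to on, and only then press the rocker of the day lamp's plug fully over to off. Leave the charger's and the empty socket's rockers as they are, pick nothing up and do not shift the birds' things lying around the strip; finish with the hand clear.

Things in the scene. Friction and masses are not known exactly. Their poses are not given: they have to be found in the camera images.
- strip: white four-way extension strip screwed to the table, 116 (x) by 270 (y, its length) by 42 mm high, a 24 mm ear at each end; origin on the table under its centre. x points from the rocker row (29 mm on the -x side) to the socket row (29 mm on the +x side), z up. Ways 62 mm apart along y; which way serves what changes. Each rocker stands straight opposite its own socket
- night_switch (a point): middle of the night light's rocker, 48 mm above the table, fixed; axes as the strip's. Rockers are 28 mm long (x), 22 mm wide (y), hinged in the middle about y. ON half: on the -x side, towards the strip's outer edge, with a small moulded pip. OFF half: on the +x side, next to the socket. This one starts off: its ON half stands up
- lamp_switch (a point): middle of the day lamp's rocker, as for the night light. Starts on: its OFF half (the +x one, by the socket) stands up. In any rocker a pressed half lies level 48 mm above the table and the raised half slopes up to 53 mm at its end; press it straight down 11 to 15 mm from the middle. A black bezel, 36 x 28 mm, top 44.5 mm above the table, surrounds it
- charger_switch (a point): middle of the charger's rocker, as for the night light. It is on: leave it
- spare_switch (a point): middle of the empty socket's rocker, as for the night light. It is off: leave it
- night_rocker (a joint): night light's rocker, rad: +0.2 fully on (ON half down), 0 level, -0.2 fully off. A push of about 3 N at the raised end moves it, and it stays where it is left, so press it home until it stops; the end travels 5.5 mm
- lamp_rocker (a joint): day lamp's rocker, rad: +0.2 fully on, -0.2 fully off, as the night light's
- charger_rocker (a joint): charger's rocker, rad: +0.2 fully on, -0.2 fully off, as the night light's
- spare_rocker (a joint): empty socket's rocker, rad: +0.2 fully on, -0.2 fully off, as the night light's
- night_socket (a point): middle of the socket, at the strip's top (42 mm), that holds the plug-in night light: a white mushroom with 40 mm round foot, narrow neck and 51 mm round pale cap, its top 95 mm above the table. Its rocker is 58 mm away, on the strip's -x side
- lamp_socket (a point): middle of the socket, at the strip's top, that holds the day lamp's plug: a low round white plug 39 mm across, its top 59 mm above the table, with a pale cord leaving to the back. Its rocker is 58 mm away, on the strip's -x side
- charger_socket (a point): middle of the socket that holds the phone charger: a white block 38 x 46 mm, its top 83 mm above the table, with two dark slots in it
- spare_socket (a point): middle of the empty socket: a round recess 40 mm across and 15 mm deep
- feeding_cup: stainless steel feeding cup, 84 mm across, 42 mm high, two small wire hooks; loose bystander, origin in the middle of its underside
- ramekin: beige ceramic ramekin, 87 mm across, 46 mm high; loose bystander, origin in the middle of its underside
- swing: bamboo swing lying flat, 115 x 110 mm, 14 mm high; loose bystander, origin in the middle of its underside
- rattle: small orange plastic rattle lying flat, 104 x 42 mm, 18 mm high; loose bystander, origin in the middle of its underside
- cuttlebone: pale oval cuttlebone, 109 x 44 mm, 13 mm high; loose bystander, origin in the middle of its underside
- bell: small brass bell, 32 mm across, 34 mm high; loose bystander, origin in the middle of its underside
- scoop: steel spoon for seed, 150 mm long, lying flat; loose bystander, origin in the middle of its underside

How it is judged:
By the outcome, as a careful person would: the job done as asked, in the order asked, and still so for the second after the job is handed in, with the robot touching nothing.
It also fails if it takes over 35 s, if anything falls off the work surface, if the arm or the gripper's body presses on something with over 40 N, if the wrist force passes 120 N, or if a joint passes its speed limit or range.

## Working session

There is one attempt and no reset: what is moved stays moved. The work goes in short steps, Python scripts to look and compute and a tool call to move; the robot and the scene stay as the last step left them, time stands still between calls to the robot, and variables do not carry over. Pictures are saved under pics/ and viewed, at most 10 in all, crops included, and the job is handed in when it is done.

Besides the shell and the picture viewer there is one more tool, called after ">>>" as a command line: name --argument value ..., lists and objects as JSON in quotes. send_rows: Moves the arm, as the interface text tells. Its arguments: {"type":"object","properties":{"motion":{"type":"array"},"grip_force":{"type":"number"}},"required":["motion"]}

```bash
mkdir -p pics; python3 - <<'E'
from plant import *
import cv2,pickle
for n in ("top","side"):
    s=snapshot(n); cv2.imwrite(f"pics/{n}0.png",s["img"][:,:,::-1]); pickle.dump(s,open(f"{n}0.pkl","wb"))
    print(n,{k:(v.tolist() if hasattr(v,'tolist') else v) for k,v in s.items() if k!="img"})
print(get_state())
E
```

```text
top {'vertical_fov': 47.341251285101684, 'cx': 325.06263027624937, 'cy': 239.68716155303198, 'extrinsics': [[-0.0007857226063175075, 0.9968669821283919, -0.07909236740810294, 0.4512804021850042], [-0.9999227386051702, -0.0017643915198644038, -0.012304622826443259, 0.05310184268103084], [-0.012405622125565487, 0.07907658860115965, 0.9967913491171965, 1.0896707092328792], [0.0, 0.0, 0.0, 1.0]]}
side {'vertical_fov': 54.861462119551994, 'cx': 324.01815086370726, 'cy': 241.6778489638654, 'extrinsics': [[0.8947937410110125, 0.22738133041421082, -0.3842419701523773, 0.08551883737218219], [-0.44647974183359607, 0.455630595958403, -0.7701016817010569, -0.7505284655501087], [-3.434708664882349e-05, 0.8606384203634264, 0.5092165631778129, 0.5968227369975382], [0.0, 0.0, 0.0, 1.0]]}
{'clock': 0.1, 'q': array([-1.10720146,  0.68990791, -0.19452683,  1.56622566,  0.15729596,
        0.90250039, -0.21512187]), 'qd': array([-0.00023449, -0.00197065, -0.00106075, -0.00352435,  0.00017635,
        0.0007783 , -0.00121895]), 'joint_torque': array([-3.73547547e-03, -5.28495026e+01, -1.27165820e+00, -1.53836989e+01,
       -5.25498635e-02,  1.97631416e-03,  4.80401673e-05]), 'tool_pos': array([0.26023459, 0.56764567, 0.24898935]), 'eef_rot': array([ 2.13220103e-01,  9.77003842e-01, -8.16381517e-04, -1.20913208e-04]), 'contact_force': array([0.40670946, 0.67922169, 0.40589812]), 'moment': array([ 0.04105365,  0.0085705 , -0.06788164]), 'finger_force': 0.0, 'opening': 0.9995296853410831}
```

View pics/top0.png

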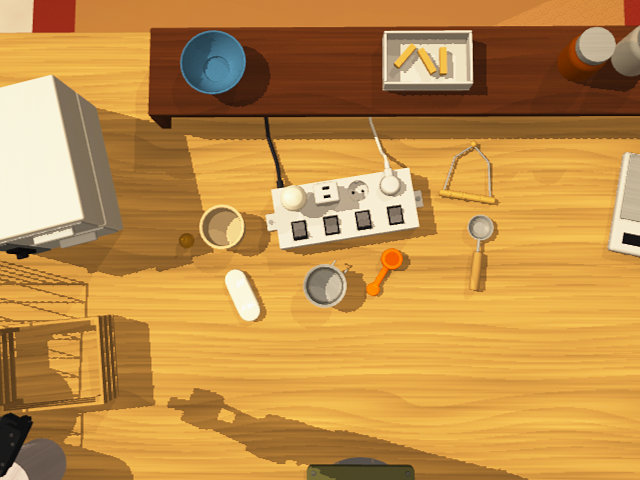

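View pics/side0.png

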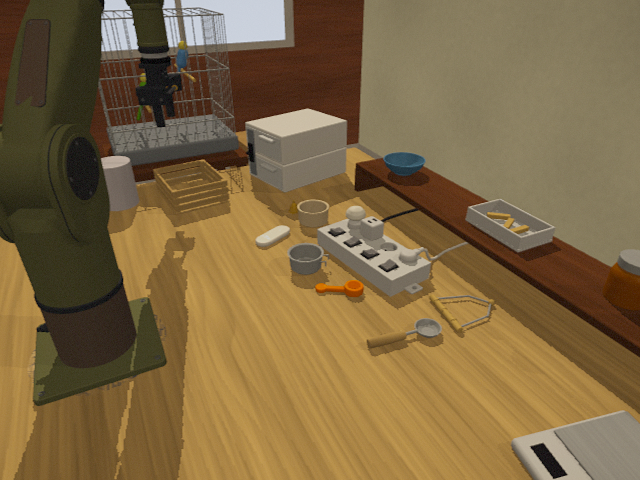

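The top view shows the night light in the leftmost way (292,197), then the charger (326,193), the empty socket (357,189) and the lamp plug with its pale cord (389,183). Their rockers are at about (300,230), (331,225), (363,220) and (395,215). The side view agrees with this order.

```bash
cat > h.py <<'E'
import numpy as np,cv2
def ray(s,u,v):
    f=240/np.tan(np.radians(s["vertical_fov"]/2)); E=np.array(s["extrinsics"])
    d=E[:3,:3]@np.array([(u-s["cx"])/f,-(v-s["cy"])/f,-1]); return E[:3,3],d
def on_z(s,u,v,z):
    o,d=ray(s,u,v); return o+d*(z-o[2])/d[2]
def proj(s,p):
    f=240/np.tan(np.radians(s["vertical_fov"]/2)); E=np.array(s["extrinsics"])
    c=E[:3,:3].T@(np.asarray(p)-E[:3,3]); return s["cx"]+f*c[0]/-c[2], s["cy"]-f*c[1]/-c[2]
def tri(s1,a,s2,b):
    o1,d1=ray(s1,*a);o2,d2=ray(s2,*b)
    t=np.linalg.lstsq(np.c_[d1,-d2],o2-o1,rcond=None)[0]
    p,q=o1+d1*t[0],o2+d2*t[1]; return (p+q)/2,np.linalg.norm(p-q)
def blobs(img,roi,thr,amin,amax):
    x0,y0,x1,y1=roi; g=cv2.resize(img[y0:y1,x0:x1].max(2),None,fx=4,fy=4,interpolation=cv2.INTER_CUBIC)
    n,l,st,c=cv2.connectedComponentsWithStats((g<thr).astype(np.uint8)); out=[]
    for i in range(1,n):
        a=st[i,4]/16
        if amin<a<amax:
            r=cv2.minAreaRect(np.argwhere(l==i)[:,::-1].astype(np.float32))
            out.append((((r[0][0]+.5)/4-.5+x0),((r[0][1]+.5)/4-.5+y0),a,r[1][0]/4,r[1][1]/4))
    return sorted(out)
E
python3 - <<'E'
from h import *; import pickle
T=pickle.load(open("top0.pkl","rb"));S=pickle.load(open("side0.pkl","rb"))
tb=blobs(T["img"],(283,195,412,248),100,80,500); sb=blobs(S["img"],(318,215,425,285),75,20,400)
for b in tb: print("top",np.round(b,1),on_z(T,b[0],b[1],.046).round(4))
for b in sb: print("side",np.round(b,1),on_z(S,b[0],b[1],.046).round(4))
P=np.array([on_z(T,b[0],b[1],.046) for b in tb])
print(np.linalg.norm(np.diff(P,axis=0),axis=1))
# strip outline at z=.042 top
img=T["img"]; 
a=img[155:255,262:430]; b=S["img"][200:300,300:450]
cv2.imwrite("pics/c1.png",np.vstack([cv2.resize(a,(700,417-130),interpolation=2)[:280],cv2.resize(b,(700,300),interpolation=2)])[:,:,::-1])
E
```

```text
top [299.3 230.1 118.9  18.9  14.6] [0.5527 0.1153 0.046 ]
top [331.2 224.9 106.8  18.6  14.7] [0.5625 0.0542 0.046 ]
top [363.  219.9 115.8  18.7  14.6] [ 0.5721 -0.0067  0.046 ]
top [394.9 214.8 103.2  18.7  14.8] [ 0.5817 -0.068   0.046 ]
side [336.3 233.2  51.9  16.7   6.3] [0.5457 0.1052 0.046 ]
side [352.4 243.8  43.9   5.9  17.7] [0.5558 0.0446 0.046 ]
side [369.2 255.4  64.4  18.1   7.1] [ 0.5646 -0.016   0.046 ]
side [388.  267.9  52.4   6.9  19.5] [ 0.5742 -0.0769  0.046 ]
side [390.6 217.   46.8   3.4  20. ] [0.7101 0.1177 0.046 ]
[0.06191864 0.06165331 0.0619933 ]
```

View pics/c1.png

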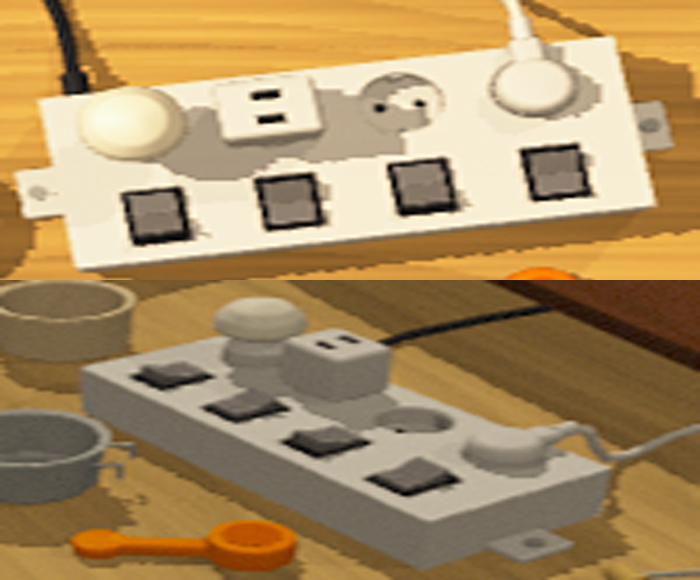

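The enlarged crop confirms the order. The night rocker's outer ON half stands up, and the lamp's socket-side half is up. The top-view spacing of 62 mm matches, but the side view disagrees by about 10 mm, so I'll check with triangulation before moving.

```bash
python3 - <<'E'
from h import *; import pickle
from plant import *
T=pickle.load(open("top0.pkl","rb"));S=pickle.load(open("side0.pkl","rb"))
tb=blobs(T["img"],(283,195,412,248),100,80,500)
for thr in (75,95,110):
    sb=[b for b in blobs(S["img"],(318,215,425,285),thr,20,400) if b[1]>225]
    print(thr,[np.round(b,1).tolist() for b in sb])
    if len(sb)==4:
        for a,b in zip(tb,sb):
            p=on_z(T,a[0],a[1],.046); print(np.round(proj(S,p),1), [np.round(x,4) for x in tri(T,a[:2],S,b[:2])])
# ear screw holes: top crop scale 700/168, 287/100 ; side
st=get_state(); print(proj(S,st["tool_pos"]),proj(T,st["tool_pos"]))
# orange rattle ring, common object on table
for s,roi in((T,(360,240,410,300)),(S,(310,275,370,300))):
    x0,y0,x1,y1=roi; h=cv2.cvtColor(s["img"][y0:y1,x0:x1],cv2.COLOR_RGB2HSV)
    m=cv2.inRange(h,(3,200,120),(13,255,255)); q=np.argwhere(m>0)
    (cx,cy),wh,an=cv2.minAreaRect(q[:,::-1].astype(np.float32)); print("rattle",len(q),cx+x0,cy+y0,wh,on_z(s,cx+x0,cy+y0,.012).round(4))
s=snapshot("side")["img"][60:160,90:240]; cv2.imwrite("pics/c2.png",cv2.resize(s,(750,500))[:,:,::-1])
E
```

```text
75 [[336.3, 233.2, 51.9, 16.7, 6.3], [352.4, 243.8, 43.9, 5.9, 17.7], [369.2, 255.4, 64.4, 18.1, 7.1], [388.0, 267.9, 52.4, 6.9, 19.5]]
[336.9 230.7] [array([0.5526, 0.1161, 0.0387]), np.float64(0.0018)]
[352.8 241.2] [array([0.5626, 0.0546, 0.0389]), np.float64(0.0016)]
[369.9 252.6] [array([ 0.572 , -0.0066,  0.0387]), np.float64(0.0022)]
[388.6 265. ] [array([ 0.5817, -0.0683,  0.0387]), np.float64(0.0021)]
95 [[319.1, 263.4, 28.8, 3.4, 12.2], [336.3, 233.0, 62.8, 17.1, 6.8], [352.4, 243.7, 55.9, 6.5, 18.1], [369.1, 255.2, 77.1, 18.4, 7.7], [388.1, 267.7, 65.6, 7.6, 19.7]]
110 [[319.1, 252.1, 20.9, 9.0, 3.0], [319.6, 263.5, 35.7, 4.0, 12.8], [336.2, 233.0, 73.2, 17.4, 7.3], [352.5, 243.3, 65.6, 7.0, 18.2], [369.1, 255.1, 87.8, 18.9, 8.1], [388.1, 267.7, 78.3, 7.8, 20.1], [405.8, 227.0, 209.9, 52.9, 16.0]]
(np.float64(165.33319434539223), np.float64(116.48655546262577)) (np.float64(-7.662946315037743), np.float64(409.9263438919962))
rattle 249 383.4878101348877 271.89024543762207 (17.49146270751953, 52.005863189697266) [ 0.4732 -0.0482  0.012 ]
rattle 198 339.0 288.5 (15.0, 46.0) [ 0.4682 -0.0548  0.012 ]
```

View pics/c2.png

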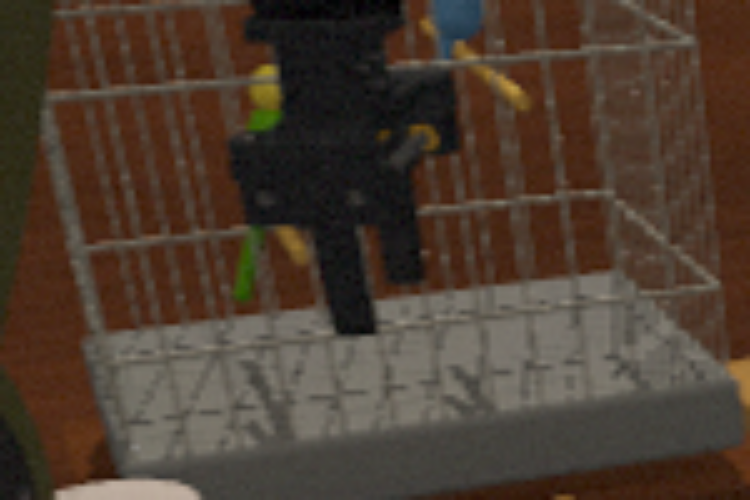

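Tips show at about (161,126) and (171,116), roughly 1.5 px lower than projected, so the side camera carries a small row bias. The top-view xy is consistent at about 2 mm, so I'll travel towards the strip and verify with the wrist camera.

>>> send_rows --motion '[{"x": -2,"y": -1.3,"jaw": 0},{"x": -3,"y": -2,"jaw": 0},{"x": -3,"y": -2,"jaw": 0},{"x": -3,"y": -2,"jaw": 0},{"x": -3,"y": -2,"jaw": 0}]'

```text
schema error: expected keys x, y, z, rx, ry, rz, jaw
```

>>> send_rows --motion '[{"x": -3,"y": -2,"jaw": 0},{"x": -3,"y": -2,"jaw": 0},{"x": -3,"y": -2,"jaw": 0},{"x": -3,"y": -2,"jaw": 0},{"x": -3,"y": -2,"jaw": 0}]'

```text
schema error: expected keys x, y, z, rx, ry, rz, jaw
```

>>> send_rows --motion '[{"x": -3,"y": -2,"jaw": 0},{"x": -3,"y": -2,"jaw": 0},{"x": -3,"y": -2,"jaw": 0},{"x": -3,"y": -2,"jaw": 0},{"x": -2,"y": -1.5,"jaw": 0}]'

```text
schema error: expected keys x, y, z, rx, ry, rz, jaw
```

>>> send_rows --motion '[{"rz": -0.117,"jaw": 0},{"rz": -0.117,"jaw": 0},{"rz": -0.117,"jaw": 0},{"rz": -0.117,"jaw": 0},{"rz": -0.117,"jaw": 0}]'

```text
schema error: expected keys x, y, z, rx, ry, rz, jaw
```

>>> send_rows --motion '[{"x": -2,"y": -1.3,"z": 0,"rx": 0,"ry": 0,"rz": 0,"jaw": 0},{"x": -3,"y": -2,"z": 0,"rx": 0,"ry": 0,"rz": 0,"jaw": 0},{"x": -3,"y": -2,"z": 0,"rx": 0,"ry": 0,"rz": 0,"jaw": 0},{"x": -3,"y": -2,"z": 0,"rx": 0,"ry": 0,"rz": 0,"jaw": 0},{"x": -3,"y": -2,"z": 0,"rx": 0,"ry": 0,"rz": 0,"jaw": 0}]'

```text
clock: 0.65
tool_pos: [0.3495, 0.4239, 0.2495]
eef_rot: [0.213, 0.977, -0.0, -0.0]
contact_force: [0.7, 0.5, 0.1]
opening: 0.567
finger_force: 0.0
```

>>> send_rows --motion '[{"x": -3,"y": -2,"z": 0,"rx": 0,"ry": 0,"rz": 0,"jaw": 0},{"x": -3,"y": -2,"z": 0,"rx": 0,"ry": 0,"rz": 0,"jaw": 0},{"x": -3,"y": -2,"z": 0,"rx": 0,"ry": 0,"rz": 0,"jaw": 0},{"x": -3,"y": -2,"z": 0,"rx": 0,"ry": 0,"rz": 0,"jaw": 0},{"x": -3,"y": -2,"z": 0,"rx": 0,"ry": 0,"rz": 0,"jaw": 0}]'

```text
clock: 1.15
tool_pos: [0.4441, 0.2705, 0.2496]
eef_rot: [0.213, 0.977, -0.0, -0.0]
contact_force: [0.6, 0.5, -0.0]
opening: 0.115
finger_force: 0.0
```

>>> send_rows --motion '[{"x": -3,"y": -2,"z": 0,"rx": 0,"ry": 0,"rz": 0,"jaw": 0},{"x": -3,"y": -2,"z": 0,"rx": 0,"ry": 0,"rz": 0,"jaw": 0},{"x": -3,"y": -2,"z": 0,"rx": 0,"ry": 0,"rz": 0,"jaw": 0},{"x": -3,"y": -2,"z": 0,"rx": 0,"ry": 0,"rz": 0,"jaw": 0},{"x": -2,"y": -1.5,"z": 0,"rx": 0,"ry": 0,"rz": 0,"jaw": 0}]'

```text
clock: 1.65
tool_pos: [0.5325, 0.1242, 0.2495]
eef_rot: [0.215, 0.977, -0.001, 0.0]
contact_force: [0.8, 0.1, -0.1]
opening: 0.001
finger_force: 0.0
```

>>> send_rows --motion '[{"x": 0,"y": 0,"z": 0,"rx": 0,"ry": 0,"rz": -0.117,"jaw": 0},{"x": 0,"y": 0,"z": 0,"rx": 0,"ry": 0,"rz": -0.117,"jaw": 0},{"x": 0,"y": 0,"z": 0,"rx": 0,"ry": 0,"rz": -0.117,"jaw": 0},{"x": 0,"y": 0,"z": 0,"rx": 0,"ry": 0,"rz": -0.117,"jaw": 0},{"x": 0,"y": 0,"z": 0,"rx": 0,"ry": 0,"rz": -0.117,"jaw": 0}]'

```text
clock: 2.15
tool_pos: [0.5311, 0.127, 0.2495]
eef_rot: [-0.08, 0.997, -0.0, -0.0]
contact_force: [0.3, -0.9, -0.7]
opening: 0.006
finger_force: 0.0
```

```bash
cat >> h.py <<'E'
from scipy.spatial.transform import Rotation as Ro
def delta(st,target,sx=(0.988,0.156)):
    R=Ro.from_quat(st["eef_rot"]); d=R.inv().apply(np.array(target)-st["tool_pos"])*100
    M=R.as_matrix(); x=np.array([-sx[0],-sx[1],0]); z=np.array([0,0,-1.]); W=np.c_[x,np.cross(z,x),z]
    return d.round(2),Ro.from_matrix(M.T@W).as_rotvec().round(3)
E
python3 - <<'E'
from h import *; from plant import *; import pickle
s=snapshot("wrist"); pickle.dump(s,open("w0.pkl","wb")); cv2.imwrite("pics/w0.png",s["img"][:,:,::-1])
st=get_state(); print(st["tool_pos"],st["q"].round(3),s["vertical_fov"],s["cx"],s["cy"],np.round(s["extrinsics"],3).tolist())
for p in ((.5527,.1153,.0445),(.5625,.0542,.0445),(.5721,-.0067,.0445),(.5817,-.068,.0445)): print(np.round(proj(s,p),1))
print(delta(st,(.540,.1133,.08)))
E
```

```text
[0.53118783 0.12685081 0.24941197] [-0.055  0.609 -0.432  1.798  0.338  0.809  1.08 ] 62.45440917704704 323.26304240191536 243.45004141887952 [[-0.16, -0.939, -0.304, 0.451], [0.987, -0.152, -0.049, 0.114], [-0.0, -0.308, 0.951, 0.383], [0.0, 0.0, 0.0, 1.0]]
[306.4 234.2]
[237.  234.1]
[167.7 233.9]
[ 98.  233.5]
(array([-0.66, -1.48, 16.94]), array([-0.   , -0.001,  0.007]))
```

View pics/w0.png

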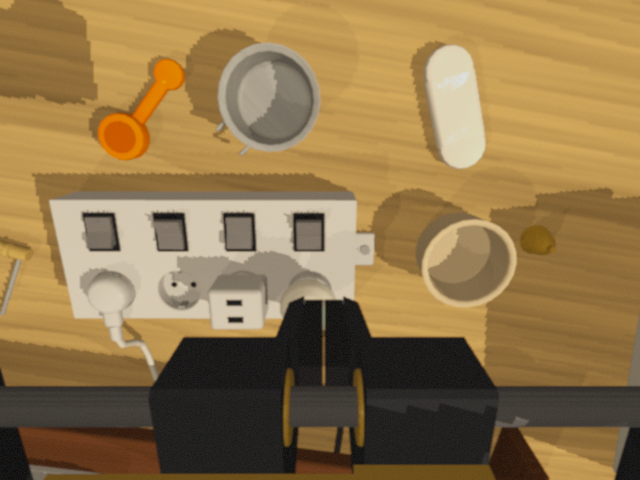

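The wrist picture shows the rockers at about (309,232), (239,232), (169,232) and (100,232), within 2–3 px of the top-view prediction. I'll measure them precisely next.

```bash
python3 - <<'E'
from h import *; import pickle
s=pickle.load(open("w0.pkl","rb"))
for t in (60,75,90):
  P=[b for b in blobs(s["img"],(70,203,340,262),t,150,1600)]
  for b in P: print(t,np.round(b,1),on_z(s,b[0],b[1],.0445).round(4))
E
```

```text
60 [100.8 231.3 175.3  41.1  30. ] [ 0.5792 -0.0655  0.0445]
60 [176.7 225.  238.3  48.5  24.1] [0.5626 0.0008 0.0445]
60 [239.2 231.6 157.7  38.2  29.4] [0.5599 0.0559 0.0445]
60 [308.2 231.6 260.2  36.5  29.2] [0.5501 0.1165 0.0445]
75 [100.8 231.4 255.5  41.6  30.5] [ 0.5793 -0.0655  0.0445]
75 [170.  231.5 294.9  40.1  30.3] [ 0.5696 -0.0049  0.0445]
75 [239.1 231.6 252.4  38.1  30.5] [0.5599 0.0558 0.0445]
75 [308.2 231.5 333.1  37.   29.6] [0.55   0.1165 0.0445]
90 [100.8 231.4 327.4  42.1  31.2] [ 0.5793 -0.0656  0.0445]
90 [169.9 231.5 384.9  40.5  30.9] [ 0.5696 -0.0049  0.0445]
90 [239.1 231.6 327.6  38.6  30.9] [0.5599 0.0558 0.0445]
90 [308.2 231.6 427.9  37.3  30.2] [0.5501 0.1165 0.0445]
```

Top and wrist views agree within 3 mm. The averages are night at (0.5514, 0.116) and lamp at (0.5805, −0.067). Descending over the night ON half.

>>> send_rows --motion '[{"x": -0.27,"y": -0.7,"z": 3,"rx": 0,"ry": 0,"rz": 0,"jaw": 0},{"x": -0.26,"y": -0.7,"z": 4,"rx": 0,"ry": 0,"rz": 0,"jaw": 0},{"x": 0,"y": 0,"z": 4,"rx": 0,"ry": 0,"rz": 0,"jaw": 0},{"x": 0,"y": 0,"z": 4,"rx": 0,"ry": 0,"rz": 0,"jaw": 0},{"x": 0,"y": 0,"z": 2,"rx": 0,"ry": 0,"rz": 0,"jaw": 0}]'

```text
clock: 2.7
tool_pos: [0.5371, 0.1135, 0.0766]
eef_rot: [-0.076, 0.997, -0.001, -0.002]
contact_force: [0.7, 0.0, 0.4]
opening: 0.004
finger_force: 0.0
```

```bash
python3 - <<'E'
from h import *; from plant import *
s=snapshot("wrist"); cv2.imwrite("pics/w1.png",s["img"][:,:,::-1])
st=get_state(); print(st["tool_pos"],st["contact_force"]); print(delta(st,(.5386,.114,.060)))
E
```

```text
[0.53604256 0.11340253 0.07487003] [-0.26388846  0.38666417 -2.04468375]
(array([-0.27,  0.02,  1.49]), array([-0.001, -0.007, -0.003]))
```

View pics/w1.png

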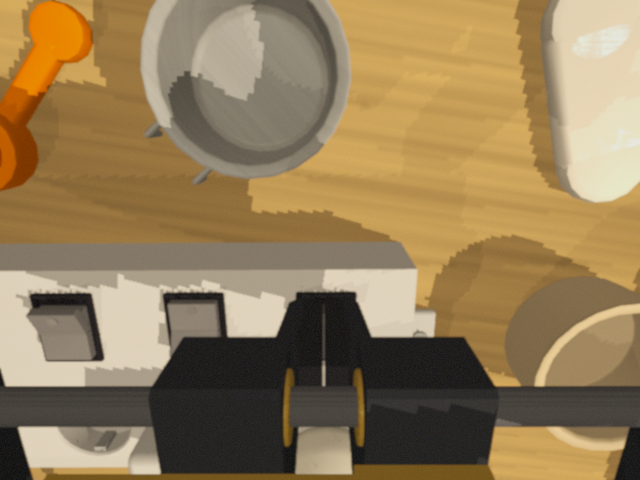

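The tips at (324,297) sit centred over the night rocker's outer half, with the bezel edge at (326,293). I'll correct x and let it settle.

>>> send_rows --motion '[{"x": -0.15,"y": 0,"z": 0,"rx": 0,"ry": 0,"rz": 0,"jaw": 0},{"x": 0,"y": 0,"z": 0,"rx": 0,"ry": 0,"rz": 0,"jaw": 0},{"x": 0,"y": 0,"z": 0,"rx": 0,"ry": 0,"rz": 0,"jaw": 0},{"x": 0,"y": 0,"z": 0,"rx": 0,"ry": 0,"rz": 0,"jaw": 0},{"x": 0,"y": 0,"z": 0,"rx": 0,"ry": 0,"rz": 0,"jaw": 0}]'

```text
clock: 3.25
tool_pos: [0.5407, 0.1144, 0.0806]
eef_rot: [-0.077, 0.997, 0.0, 0.001]
contact_force: [-0.3, -0.2, 0.2]
opening: 0.009
finger_force: 0.0
```

>>> send_rows --motion '[{"x": 0.2,"y": 0,"z": 0.3,"rx": 0,"ry": 0,"rz": 0,"jaw": 0},{"x": 0,"y": 0,"z": 0.3,"rx": 0,"ry": 0,"rz": 0,"jaw": 0},{"x": 0,"y": 0,"z": 0.3,"rx": 0,"ry": 0,"rz": 0,"jaw": 0},{"x": 0,"y": 0,"z": 0.3,"rx": 0,"ry": 0,"rz": 0,"jaw": 0},{"x": 0,"y": 0,"z": 0.2,"rx": 0,"ry": 0,"rz": 0,"jaw": 0}]'

```text
clock: 3.75
tool_pos: [0.5381, 0.1141, 0.0652]
eef_rot: [-0.078, 0.997, -0.0, -0.0]
contact_force: [-0.6, 0.7, -0.1]
opening: 0.006
finger_force: 0.0
```

>>> send_rows --motion '[{"x": 0,"y": 0,"z": 0.2,"rx": 0,"ry": 0,"rz": 0,"jaw": 0},{"x": 0,"y": 0,"z": 0.2,"rx": 0,"ry": 0,"rz": 0,"jaw": 0},{"x": 0,"y": 0,"z": 0.2,"rx": 0,"ry": 0,"rz": 0,"jaw": 0},{"x": 0,"y": 0,"z": 0.1,"rx": 0,"ry": 0,"rz": 0,"jaw": 0},{"x": 0,"y": 0,"z": 0,"rx": 0,"ry": 0,"rz": 0,"jaw": 0}]'

```text
clock: 4.25
tool_pos: [0.5365, 0.1138, 0.0593]
eef_rot: [-0.078, 0.997, -0.001, -0.001]
contact_force: [-6.0, -1.5, 12.2]
opening: 0.007
finger_force: 5.8
```

>>> send_rows --motion '[{"x": 0,"y": 0,"z": 0.1,"rx": 0,"ry": 0,"rz": 0,"jaw": 0},{"x": 0,"y": 0,"z": 0.1,"rx": 0,"ry": 0,"rz": 0,"jaw": 0},{"x": 0,"y": 0,"z": 0,"rx": 0,"ry": 0,"rz": 0,"jaw": 0},{"x": 0,"y": 0,"z": 0,"rx": 0,"ry": 0,"rz": 0,"jaw": 0},{"x": 0,"y": 0,"z": 0,"rx": 0,"ry": 0,"rz": 0,"jaw": 0}]'

```text
clock: 4.75
tool_pos: [0.5366, 0.1138, 0.0591]
eef_rot: [-0.078, 0.997, -0.001, -0.001]
contact_force: [-9.4, -2.2, 28.8]
opening: 0.006
finger_force: 14.1
```

It stops hard at 59 mm TCP height, which puts the tip at 48 mm as expected, with 29 N. Lifting to check.

>>> send_rows --motion '[{"x": 0,"y": 0,"z": -1,"rx": 0,"ry": 0,"rz": 0,"jaw": 0},{"x": 0,"y": 0,"z": -2,"rx": 0,"ry": 0,"rz": 0,"jaw": 0},{"x": 0,"y": 0,"z": -4,"rx": 0,"ry": 0,"rz": 0,"jaw": 0},{"x": 0,"y": 0,"z": -4,"rx": 0,"ry": 0,"rz": 0,"jaw": 0},{"x": 0,"y": 0,"z": -2,"rx": 0,"ry": 0,"rz": 0,"jaw": 0}]'

```text
clock: 5.25
tool_pos: [0.54, 0.1147, 0.1898]
eef_rot: [-0.077, 0.997, 0.001, 0.003]
contact_force: [0.9, -0.2, 0.6]
opening: 0.009
finger_force: 0.0
```

>>> send_rows --motion '[{"x": 0,"y": -4,"z": 0,"rx": 0,"ry": 0,"rz": 0,"jaw": 0},{"x": 0,"y": -4,"z": 0,"rx": 0,"ry": 0,"rz": 0,"jaw": 0},{"x": 0,"y": -2,"z": 0,"rx": 0,"ry": 0,"rz": 0,"jaw": 0},{"x": 0,"y": 0,"z": 0,"rx": 0,"ry": 0,"rz": 0,"jaw": 0},{"x": 0,"y": 0,"z": 0,"rx": 0,"ry": 0,"rz": 0,"jaw": 0}]'

```text
clock: 5.75
tool_pos: [0.554, 0.016, 0.1867]
eef_rot: [-0.077, 0.997, 0.001, 0.0]
contact_force: [0.5, 1.1, -0.5]
opening: 0.006
finger_force: 0.0
```

```bash
python3 - <<'E'
from h import *; from plant import *
st=get_state(); print(st["tool_pos"],st["contact_force"]); print(delta(st,(.5933,-.065,.075)))
a=snapshot("side")["img"][205:285,305:435]; b=snapshot("wrist")["img"]
cv2.imwrite("pics/v2.png",np.hstack([cv2.resize(a,(400,560*0+400),interpolation=2),cv2.resize(b,(400,400*0+300))[:300] if 0 else cv2.resize(b[130:430],(400,400))])[:,:,::-1])
E
```

```text
[0.55396288 0.01595679 0.18673737] [ 0.54569956  1.09104063 -0.51372332]
(array([-2.63, -8.62, 11.17]), array([ 0.001,  0.001, -0.002]))
```

View pics/v2.png

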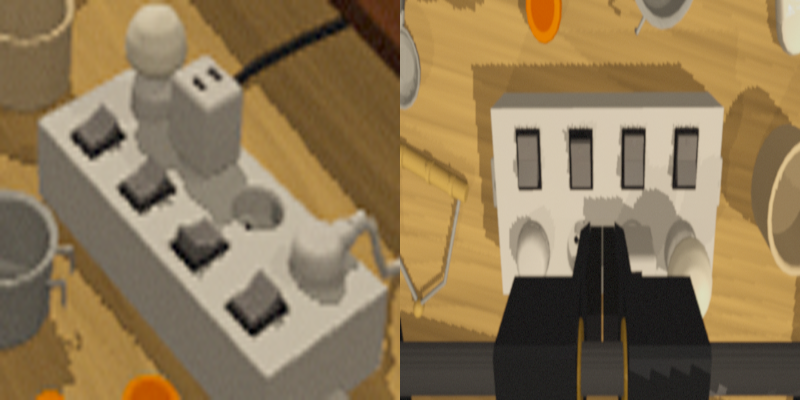

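The night rocker, top left in the side crop and rightmost at (686,158) in the wrist crop, now looks like the charger's on rocker. The spare rocker is unchanged. On to the lamp's OFF half.

>>> send_rows --motion '[{"x": -1.2,"y": -4,"z": 0,"rx": 0,"ry": 0,"rz": 0,"jaw": 0},{"x": -1.3,"y": -4,"z": 0,"rx": 0,"ry": 0,"rz": 0,"jaw": 0},{"x": 0,"y": -0.6,"z": 3,"rx": 0,"ry": 0,"rz": 0,"jaw": 0},{"x": 0,"y": 0,"z": 4,"rx": 0,"ry": 0,"rz": 0,"jaw": 0},{"x": 0,"y": 0,"z": 2,"rx": 0,"ry": 0,"rz": 0,"jaw": 0}]'

```text
clock: 6.35
tool_pos: [0.5905, -0.0642, 0.0941]
eef_rot: [-0.078, 0.997, 0.001, -0.001]
contact_force: [0.5, 0.1, -0.4]
opening: 0.007
finger_force: 0.0
```

>>> send_rows --motion '[{"x": 0,"y": 0,"z": 0.5,"rx": 0,"ry": 0,"rz": 0,"jaw": 0},{"x": 0,"y": 0,"z": 0.5,"rx": 0,"ry": 0,"rz": 0,"jaw": 0},{"x": 0,"y": 0,"z": 0.4,"rx": 0,"ry": 0,"rz": 0,"jaw": 0},{"x": 0,"y": 0,"z": 0,"rx": 0,"ry": 0,"rz": 0,"jaw": 0},{"x": 0,"y": 0,"z": 0,"rx": 0,"ry": 0,"rz": 0,"jaw": 0}]'

```text
clock: 6.85
tool_pos: [0.5923, -0.0656, 0.0836]
eef_rot: [-0.078, 0.997, -0.0, 0.001]
contact_force: [-0.3, 0.1, 0.0]
opening: 0.002
finger_force: 0.0
```

```bash
python3 - <<'E'
from h import *; from plant import *
st=get_state(); print(st["tool_pos"],st["contact_force"]); print(delta(st,(.5928,-.065,.059)))
E
```

```text
[ 0.59228248 -0.06560186  0.08357571] [-0.25389539  0.07672537  0.03768969]
(array([-0.06,  0.05,  2.46]), array([-0.   ,  0.002, -0.001]))
```

>>> send_rows --motion '[{"x": 0,"y": 0,"z": 0.4,"rx": 0,"ry": 0,"rz": 0,"jaw": 0},{"x": 0,"y": 0,"z": 0.4,"rx": 0,"ry": 0,"rz": 0,"jaw": 0},{"x": 0,"y": 0,"z": 0.4,"rx": 0,"ry": 0,"rz": 0,"jaw": 0},{"x": 0,"y": 0,"z": 0.3,"rx": 0,"ry": 0,"rz": 0,"jaw": 0},{"x": 0,"y": 0,"z": 0.2,"rx": 0,"ry": 0,"rz": 0,"jaw": 0}]'

```text
clock: 7.35
tool_pos: [0.5914, -0.0658, 0.0652]
eef_rot: [-0.078, 0.997, 0.0, -0.0]
contact_force: [0.3, -0.1, 0.2]
opening: 0.012
finger_force: 0.0
```

>>> send_rows --motion '[{"x": 0,"y": 0,"z": 0.2,"rx": 0,"ry": 0,"rz": 0,"jaw": 0},{"x": 0,"y": 0,"z": 0.2,"rx": 0,"ry": 0,"rz": 0,"jaw": 0},{"x": 0,"y": 0,"z": 0.2,"rx": 0,"ry": 0,"rz": 0,"jaw": 0},{"x": 0,"y": 0,"z": 0.2,"rx": 0,"ry": 0,"rz": 0,"jaw": 0},{"x": 0,"y": 0,"z": 0,"rx": 0,"ry": 0,"rz": 0,"jaw": 0}]'

```text
clock: 7.85
tool_pos: [0.5941, -0.0653, 0.0594]
eef_rot: [-0.078, 0.997, 0.0, 0.003]
contact_force: [3.0, 0.3, 10.9]
opening: 0.003
finger_force: 5.7
```

>>> send_rows --motion '[{"x": 0,"y": 0,"z": 0.1,"rx": 0,"ry": 0,"rz": 0,"jaw": 0},{"x": 0,"y": 0,"z": 0.1,"rx": 0,"ry": 0,"rz": 0,"jaw": 0},{"x": 0,"y": 0,"z": 0,"rx": 0,"ry": 0,"rz": 0,"jaw": 0},{"x": 0,"y": 0,"z": 0,"rx": 0,"ry": 0,"rz": 0,"jaw": 0},{"x": 0,"y": 0,"z": 0,"rx": 0,"ry": 0,"rz": 0,"jaw": 0}]'

```text
clock: 8.35
tool_pos: [0.5942, -0.0653, 0.0592]
eef_rot: [-0.078, 0.997, -0.0, 0.003]
contact_force: [-1.2, 0.4, 25.4]
opening: 0.002
finger_force: 12.9
```

>>> send_rows --motion '[{"x": 0,"y": 0,"z": -1,"rx": 0,"ry": 0,"rz": 0,"jaw": 0},{"x": 0,"y": 0,"z": -2,"rx": 0,"ry": 0,"rz": 0,"jaw": 0},{"x": 0,"y": 0,"z": -4,"rx": 0,"ry": 0,"rz": 0,"jaw": 0},{"x": 0,"y": 0,"z": -4,"rx": 0,"ry": 0,"rz": 0,"jaw": 0},{"x": 0,"y": 0,"z": -2,"rx": 0,"ry": 0,"rz": 0,"jaw": 0}]'

```text
clock: 8.85
tool_pos: [0.5917, -0.0658, 0.1882]
eef_rot: [-0.077, 0.997, -0.0, 0.001]
contact_force: [1.1, -0.3, -1.1]
opening: 0.006
finger_force: 0.0
```

>>> send_rows --motion '[{"x": 0,"y": 3,"z": -3,"rx": 0,"ry": 0,"rz": 0,"jaw": 0},{"x": 0,"y": 3,"z": 0,"rx": 0,"ry": 0,"rz": 0,"jaw": 0},{"x": 0,"y": 2,"z": 0,"rx": 0,"ry": 0,"rz": 0,"jaw": 0},{"x": 0,"y": 0,"z": 0,"rx": 0,"ry": 0,"rz": 0,"jaw": 0},{"x": 0,"y": 0,"z": 0,"rx": 0,"ry": 0,"rz": 0,"jaw": 0}]'

```text
clock: 9.35
tool_pos: [0.5785, 0.0123, 0.215]
eef_rot: [-0.078, 0.997, -0.001, -0.001]
contact_force: [-0.5, -0.1, 0.3]
opening: 0.002
finger_force: 0.0
```

```bash
python3 - <<'E'
from h import *; from plant import *
st=get_state(); print(st["tool_pos"],st["contact_force"])
a=snapshot("side")["img"][205:285,305:435]; b=snapshot("wrist")["img"]
cv2.imwrite("pics/v3.png",np.hstack([cv2.resize(a,(400,500),interpolation=2),cv2.resize(b[130:380,100:500],(400,500))])[:,:,::-1])
E
```

```text
[0.57850558 0.01227681 0.21504515] [-0.48872468 -0.11145632  0.30753869]
```

View pics/v3.png

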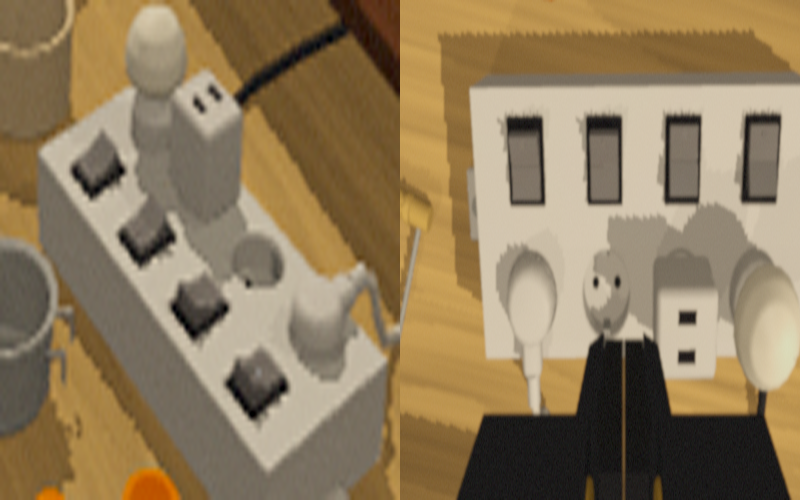

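The lamp rocker (525,160) and the spare (604,160) now look alike, both off. The night rocker (762,160) matches the charger (683,160), both on. The hand is clear and nothing has moved, so I'm handing in.

```bash
python3 -c "
from plant import *
print(finish_job())"
```

```text
the job is handed in; nothing more can be done
None
```

I pressed the night light's rocker fully on, then the day lamp's fully off; in the last pictures the charger's and spare rockers look unchanged and the hand is clear, and the job was handed in at about 9.5 s with no verdict returned.

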